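# Snap the lid of a packed mooncake box shut all round

## Robot

A 7-joint arm with a two-finger parallel gripper is mounted at the origin on the work surface. World frame = base frame: x ahead of the robot, y to its left, z up, the work surface at z = 0. Lengths are in m, angles in rad, forces in N, time in s.
With the tool pointing down it reaches from about 0.4 to 0.875 m from the base axis. Payload 19.3 kg.
Tool frame: the origin (TCP) lies on the centre line of the jaws, within the pads' length; the fingertips stand 11 mm ahead of it and the grasp point (between the pads) lies 8 mm behind it; y points along the fingers, x is the direction in which the jaws open and shut, and the axes are right-handed (so a half turn about y gives the same grasp; the last joint's range is limited). The gripper opens to 85 mm and grips with 20 to 120 N. Pads are 22 mm wide; open, the fingers measure 114 mm over their backs; the gripper's body (76 mm by 85 mm) begins 54 mm behind the grasp point. The pads swing forward as they close: fully open they stand 13 mm farther back than shut.
Start: joints at [1.09, 0.521, -0.036, 1.599, 0.021, 1.021, -0.113], TCP at [0.25, -0.573, 0.242] pointing down, gripper open.
Joint ranges: [-2.91, 2.91], [-0.3, 2.13], [-1.5, 1.42], [0.17, 2.43], [-1.26, 4.41], [0.16, 1.93], [-2.52, 2.52]. Speed limits (rad/s): [1.89, 1.89, 2.39, 2.39, 3.01, 3.01, 3.01].

## Interface

Orientations are given as [roll, pitch, yaw] about the fixed x, y, z axes, in that order (R = Rz(yaw) Ry(pitch) Rx(roll)).
In Python, from workcell import monitor, cams, bot gives the robot as it stands.
- The arm moves only by the tool send_rows, never from a script. Its argument "series" is text: rows parted by semicolons, each of 7 numbers parted by spaces: the turn, a rotation vector about the tool's x, y, z in rad, then the shift along the tool's x, y, z in mm, then the opening, from 0 (shut) to 1 (fully open). In form: ax ay az tx ty tz claw; .... A call has 1 to 20 rows; each row is the pose to reach, as a shift and turn from the pose commanded when the call began, along the tool's axes at that moment; what a row does not reach only later rows make up. A row lasts 1/12 s, in which the tool goes at most 41.7 mm and 7.16 degrees, less where a joint would pass 70% of its speed; a pose out of reach is approached as far as the arm can. A call with a gripper value outside its range is refused whole. The fingers move at their own pace and stop on an object; "force" is the grip in N (left out, the last holds). Time passes only in rows, so rows that repeat a pose let the fingers close. It gives the time, the measured TCP pose, the force and the opening at its end, in the units of the state.
- monitor.observe(): the state, without advancing time (a new reading comes with each control period).
- cams.grab_frame(name): name is "scene" or "top" or "wrist"; returns the picture (384x512x3 uint8, red, green, blue); there is no depth.
- cams.get_calibration(name): a dict with "mtx" (3x3 intrinsics, pixels), "origin" and "attitude" of the camera in the world. Camera axes: x right, y down, z forward; pixel columns grow to the right and rows downward; lengths in m; the calibration is good to about 2 mm. A picture is of the moment at which its call begins: read the wrist's pose just before it. get_calibration takes no time and is no camera call; for the wrist camera it gives the pose at the moment of the call.
- bot.job_done(): hands the job in, once; it reports no verdict.
The state is a dict: "clock": time; "qpos": joint angles; "qd": joint speeds; "joint_efforts": joint torques, N m; "position": TCP position; "tool_rot": TCP orientation; "force": force on the tool from outside, world axes, zero at the start; "moment": the same for the moment, N m; "grip_width": finger opening in m.
Only numpy, scipy, OpenCV 4.12 (cv2) and the standard library are available. Lean on these libraries where they do the work, as an engineer would, in place of code of your own. Each camera call takes 0.05 s, during which the arm holds its last target.

## Task

Some sections of the blue snap rim on the packed mooncake box still stand up. Press down around the rim with the fingertips, section by section, until every one has clicked shut, without crushing the box. Only press: do not lift, tip or shove the box, and leave the tongs, the tea cup, the tray of cakes and the stacked boxes alone.

Things in the scene. Friction and masses are not known exactly. Their poses are not given: they have to be found in the camera images.
- meal_box: Loose clear rectangular food box, upright on the steel counter, with six small mooncakes in it; about 0.5 kg in all. Over the lid it is 180 mm long (its x) and 125 mm wide (its y). Origin at the centre of its underside, z up. Top of a shut rim section 60 mm above the counter, of one that stands up 66 mm; shut or up, a section is level.
- lid_middle (a point): Middle of the lid, on its clear sunken window (143 x 88 mm, 50 mm above the counter). Around it runs a flat dark blue rim 16 mm wide whose skirt snaps over the tub's bead (an orange seal shows under sections that stand up). 2 mm slots divide the rim into six sections: four L-shaped corners (56 mm along the long side, 61 mm along the short side) and a 64 mm straight piece mid-way on each long side.
- corner_a (a joint): How far the rim section at the corner where the box's +x and +y edges meet has been pressed down, in m: 0 standing up, 0.006 clicked shut. It moves straight down; it resists more and more, up to about 7 N, until nearly half-way, then snaps the rest of the way by itself onto a firm stop and stays. Pressed less than half-way, it springs back up. Some sections are shut from the start.
- corner_a_top (a point): Point on top of that section (it goes down with it), in the middle of the 16 mm wide blue rim, at the outer corner: 8 mm in from both outer edges.
- corner_b (a joint): How far the rim section at the corner at -x, +y has been pressed down, in m: 0 standing up, 0.006 clicked shut. It moves straight down; it resists more and more, up to about 7 N, until nearly half-way, then snaps the rest of the way by itself onto a firm stop and stays. Pressed less than half-way, it springs back up. Some sections are shut from the start.
- corner_b_top (a point): Point on top of that section (it goes down with it), in the middle of the 16 mm wide blue rim, at the outer corner: 8 mm in from both outer edges.
- corner_c (a joint): How far the rim section at the corner at -x, -y has been pressed down, in m: 0 standing up, 0.006 clicked shut. It moves straight down; it resists more and more, up to about 7 N, until nearly half-way, then snaps the rest of the way by itself onto a firm stop and stays. Pressed less than half-way, it springs back up. Some sections are shut from the start.
- corner_c_top (a point): Point on top of that section (it goes down with it), in the middle of the 16 mm wide blue rim, at the outer corner: 8 mm in from both outer edges.
- corner_d (a joint): How far the rim section at the corner at +x, -y has been pressed down, in m: 0 standing up, 0.006 clicked shut. It moves straight down; it resists more and more, up to about 7 N, until nearly half-way, then snaps the rest of the way by itself onto a firm stop and stays. Pressed less than half-way, it springs back up. Some sections are shut from the start.
- corner_d_top (a point): Point on top of that section (it goes down with it), in the middle of the 16 mm wide blue rim, at the outer corner: 8 mm in from both outer edges.
- side_a (a joint): How far the rim section at the middle of the long +y side has been pressed down, in m: 0 standing up, 0.006 clicked shut. It moves straight down; it resists more and more, up to about 7 N, until nearly half-way, then snaps the rest of the way by itself onto a firm stop and stays. Pressed less than half-way, it springs back up. Some sections are shut from the start.
- side_a_top (a point): Point on top of that section (it goes down with it), in the middle of the 16 mm wide blue rim, half-way along the section.
- side_b (a joint): How far the rim section at the middle of the long -y side has been pressed down, in m: 0 standing up, 0.006 clicked shut. It moves straight down; it resists more and more, up to about 7 N, until nearly half-way, then snaps the rest of the way by itself onto a firm stop and stays. Pressed less than half-way, it springs back up. Some sections are shut from the start.
- side_b_top (a point): Point on top of that section (it goes down with it), in the middle of the 16 mm wide blue rim, half-way along the section.
- tongs: Steel serving tongs with black grips lying beside the box, 200 mm long (its x), 56 mm wide, 22 mm high; origin at their underside, mid-length. A bystander.
- tea_cup: White ceramic tea cup on the other side of the box, 72 mm across, 66 mm high; origin at the centre of its underside. A bystander.
- cake_tray: Shallow steel tray, 320 x 212 mm over its flange and 30 mm high (its cakes stand level with its rim), half full of mooncakes; origin at the centre of its underside. A bystander to the robot's left.
- packed_stack: Two packed, shut boxes of the same kind stacked 121 mm high, fixed in place; origin at the centre of their underside. A bystander to the robot's right.

How it is judged:
By the outcome, as a careful person would: the job done as asked, in the order asked, and still so for the second after the job is handed in, with the robot touching nothing.
It also fails if it takes over 56 s, if anything falls off the work surface, if the arm or the gripper's body presses on something with over 40 N, if the wrist force passes 120 N, or if a joint passes its speed limit or range.

## Working session

There is one attempt and no reset: what is moved stays moved. The work goes in short steps, Python scripts to look and compute and a tool call to move; the robot and the scene stay as the last step left them, time stands still between calls to the robot, and variables do not carry over. Pictures are saved under pics/ and viewed, and the job is handed in when it is done.

Besides the shell and the picture viewer there is one more tool, called by a JSON object that holds its "op" and its "data", one argument or row to a line. send_rows: Moves the arm, as the interface text tells. Its arguments: {"type":"object","properties":{"series":{"type":"string"},"force":{"type":"number"}},"required":["series"]}

```bash
mkdir -p pics
python3 - <<'E'
from workcell import monitor,cams,bot
import cv2
s=monitor.observe()
print(s)
for n in ["scene","top","wrist"]:
    c=cams.get_calibration(n);print(n,c)
    im=cams.grab_frame(n);cv2.imwrite(f"pics/{n}0.png",im[:,:,::-1])
E
```

```text
{'clock': 0.0, 'qpos': array([ 1.08980171,  0.52201108, -0.03631009,  1.59997759,  0.02118295,
        1.02111426, -0.11278087]), 'qd': array([-0.0002456 ,  0.00178837, -0.00150767,  0.00050049,  0.00222149,
       -0.00035218,  0.00076177]), 'joint_efforts': array([-3.15914776e-04, -9.27098894e+01,  1.97983235e+00, -3.69928730e+01,
        1.78766856e-02,  8.19585635e-03, -2.89172146e-05]), 'position': array([ 0.24942235, -0.57272867,  0.24173864]), 'tool_rot': array([-1.57087080e+00,  1.12344161e-03, -1.16001707e+00]), 'force': array([ 0.60204848, -0.08114505, -0.36184493]), 'moment': array([ 0.01075068, -0.03713661, -0.00987993]), 'grip_width': 0.08525391595986741}
scene {'mtx': array([[472.32410372,   0.        , 256.21430141],
       [  0.        , 472.32410372, 199.91177195],
       [  0.        ,   0.        ,   1.        ]]), 'origin': array([1.19181556, 0.89701542, 1.23210298]), 'attitude': array([-2.39854948,  0.00958858,  2.52331154])}
top {'mtx': array([[445.51017767,   0.        , 254.11493906],
       [  0.        , 445.51017767, 199.09725079],
       [  0.        ,   0.        ,   1.        ]]), 'origin': array([ 0.3500619 , -0.00769573,  1.58895903]), 'attitude': array([-2.99409493, -0.00686116, -1.55051642])}
wrist {'mtx': array([[296.75314614,   0.        , 251.96903597],
       [  0.        , 296.75314614, 193.52739539],
       [  0.        ,   0.        ,   1.        ]]), 'origin': array([ 0.32204027, -0.54294747,  0.37474665]), 'attitude': array([ 2.82984078e+00, -1.17029330e-04, -1.16165010e+00])}
```

View pics/scene0.png

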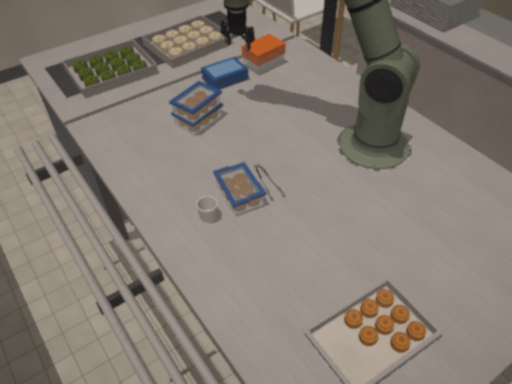

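View pics/top0.png

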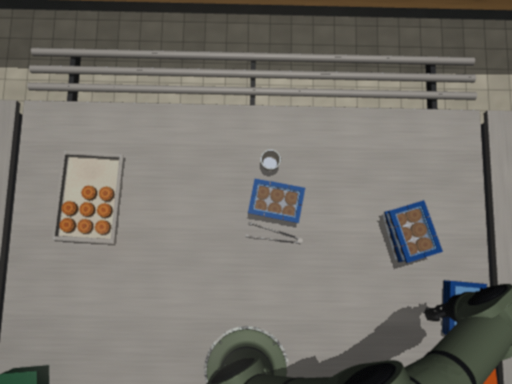

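View pics/wrist0.png

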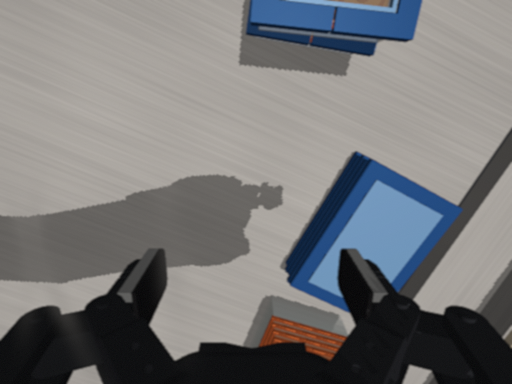

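The meal box is at about (277,201) in the top view, with the cup above it (270,160), the tongs below it (274,234), and the stack to the right. Next I'll measure the rim.

```bash
cat > h.py <<'E'
import numpy as np,cv2
from scipy.spatial.transform import Rotation as R
def rot(a): return R.from_euler('xyz',a).as_matrix()
def ray(c,uv,z):
    K=c['mtx'];M=rot(c['attitude']);o=np.array(c['origin'])
    d=M@np.linalg.solve(K,np.array([uv[0],uv[1],1.]))
    return o+d*(z-o[2])/d[2]
def proj(c,p):
    q=rot(c['attitude']).T@(np.array(p)-c['origin']);q=c['mtx']@q;return q[:2]/q[2]
def blue(im,lo=(95,90,40),hi=(125,255,255)):
    return cv2.inRange(cv2.cvtColor(im,cv2.COLOR_RGB2HSV),lo,hi)
E
python3 - <<'E'
from h import *
from workcell import cams
im=cv2.imread('pics/top0.png')[:,:,::-1].copy()
c=cams.get_calibration('top')
m=blue(im);m[:,:230]=0;m[:,330:]=0;m[:170]=0;m[235:]=0
cs,_=cv2.findContours(m,0,2)
k=max(cs,key=cv2.contourArea)
P=np.array([ray(c,p[0],.062)[:2] for p in k]).astype(np.float32)
(cx,cy),(w,h),a=cv2.minAreaRect(P);print(cx,cy,w,h,a, cv2.boxPoints(((cx,cy),(w,h),a)))
for n,u in [('cup',(270,153)),('tong1',(249,226)),('tongL',(248,236)),('t2',(300,241)),('t3',(277,228))]: print(n,ray(c,u,.02))
cv2.imwrite('pics/topz.png',cv2.resize(im[140:250,220:340,::-1],None,fx=6,fy=5,interpolation=2))
E
```

```text
0.5752020478248596 -0.08968394994735718 0.17787015438079834 0.12511660158634186 79.7686538696289 [[ 0.49784157 -0.16609302]
 [ 0.6209687  -0.18831664]
 [ 0.6525625  -0.01327488]
 [ 0.5294354   0.00894874]]
cup [ 0.75309956 -0.06775703  0.02      ]
tong1 [0.48701509 0.00236707 0.02      ]
tongL [0.45171187 0.00510893 0.02      ]
t2 [ 0.43795642 -0.17795097  0.02      ]
t3 [ 0.48200949 -0.09653708  0.02      ]
```

View pics/topz.png

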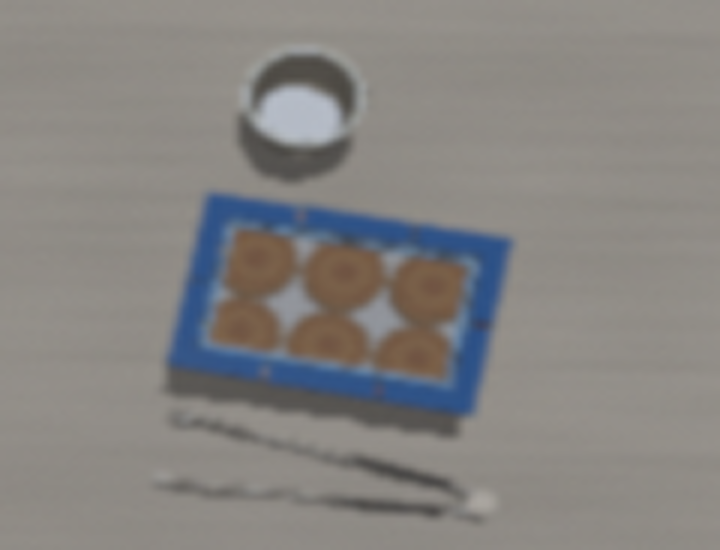

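Run:
```python
from h import *
from workcell import cams,monitor
c=cams.get_calibration('wrist');s=monitor.observe()
T=rot(s['tool_rot']);p=s['position']
print("cam off tool mm",T.T@(c['origin']-p)*1000,"look",T.T@rot(c['attitude'])[:,2])
Tn=rot([-np.pi/2,0,-0.178])
off=T.T@(c['origin']-p); lk=T.T@rot(c['attitude'])[:,2]
# TCP z 0.24; want optical axis at z=.06 to hit box centre
o=Tn@off;l=Tn@lk;z=.24;t=(z+o[2]-.06)/-l[2]
q=np.array([.575,-.09,.06])-l*t-o;print(q)
d=q-p;print("tool delta mm",T.T@d*1000)
```

```text
cam off tool mm [   1.53822628 -132.96941425   78.4760932 ] look [ 5.75440623e-04  9.51822382e-01 -3.06649347e-01]
[ 0.5772578  -0.06769382  0.24      ]
tool delta mm [-332.18596931    2.11025565  502.24346595]
```

{"op": "send_rows", "data": {
  "series": "0 -0.982 0 -294 0 485 0;0 -0.982 0 -294 0 485 0;0 -0.982 0 -294 0 485 0;0 -0.982 0 -294 0 485 0;0 -0.982 0 -294 0 485 0;0 -0.982 0 -294 0 485 0;0 -0.982 0 -294 0 485 0;0 -0.982 0 -294 0 485 0;0 -0.982 0 -294 0 485 0;0 -0.982 0 -294 0 485 0;0 -0.982 0 -294 0 485 0;0 -0.982 0 -294 0 485 0;0 -0.982 0 -294 0 485 0;0 -0.982 0 -294 0 485 0;0 -0.982 0 -294 0 485 0;0 -0.982 0 -294 0 485 0;0 -0.982 0 -294 0 485 0",
  "force": 30
}}

```text
clock: 1.57
position: [0.5764, -0.1104, 0.242]
tool_rot: [-1.571, 0.001, -0.178]
force: [-0.6, -0.3, -0.1]
grip_width: -0.0001
```

Run:
```python
from h import *
from workcell import cams,monitor
s=monitor.observe();print(s['clock'],s['position'],s['tool_rot'],s['force'],s['grip_width'],s['qpos'])
c=cams.get_calibration('wrist');im=cams.grab_frame('wrist')
cv2.imwrite('pics/w1.png',im[:,:,::-1]);np.save('pics/w1c.npy',c,allow_pickle=True)
sc=cams.grab_frame('scene');cv2.imwrite('pics/s1.png',cv2.resize(sc[150:230,190:300,::-1],None,fx=7,fy=7,interpolation=2))
```

```text
1.5667 [ 0.57643087 -0.11037537  0.2419983 ] [-1.57124420e+00  7.09332040e-04 -1.78426446e-01] [-0.58154954 -0.26169085 -0.05440749] -0.0001405392000964981 [ 0.36552091  0.48397684 -0.39150762  1.68918205  0.21147587  1.01107715
 -0.27687591]
```

View pics/w1.png

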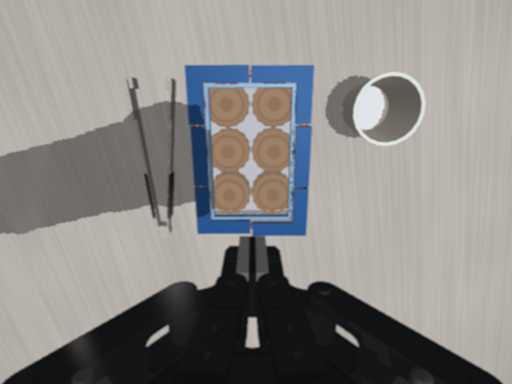

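View pics/s1.png

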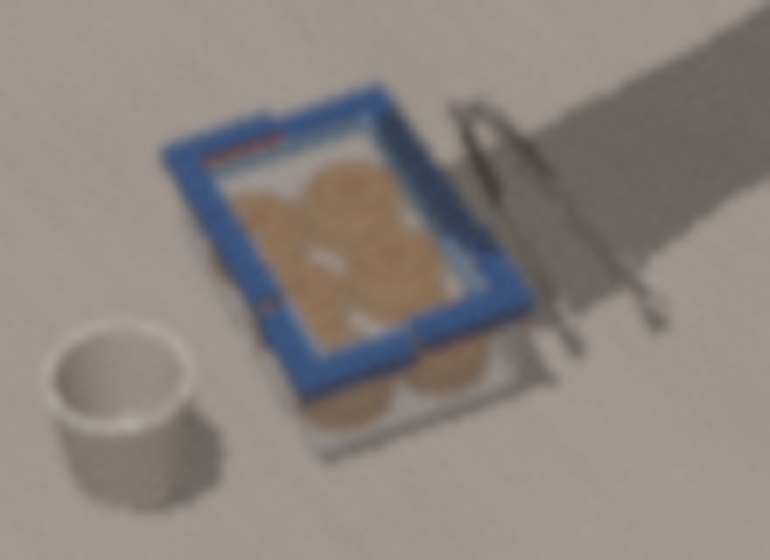

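In the scene view, orange shows under the far section at (245,145), and there are steps at the slots. Zooming in on the wrist view.

Run:
```python
from h import *
im=cv2.imread('pics/w1.png')
cv2.imwrite('pics/w1z.png',cv2.resize(im[55:245,175:325],None,fx=4,fy=3.1,interpolation=2))
cv2.imwrite('pics/w1a.png',cv2.resize(im[55:150,175:325],None,fx=5.3,fy=6,interpolation=2))
cv2.imwrite('pics/w1b.png',cv2.resize(im[150:245,175:325],None,fx=5.3,fy=6,interpolation=2))
```

```text
(no output)
```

View pics/w1a.png

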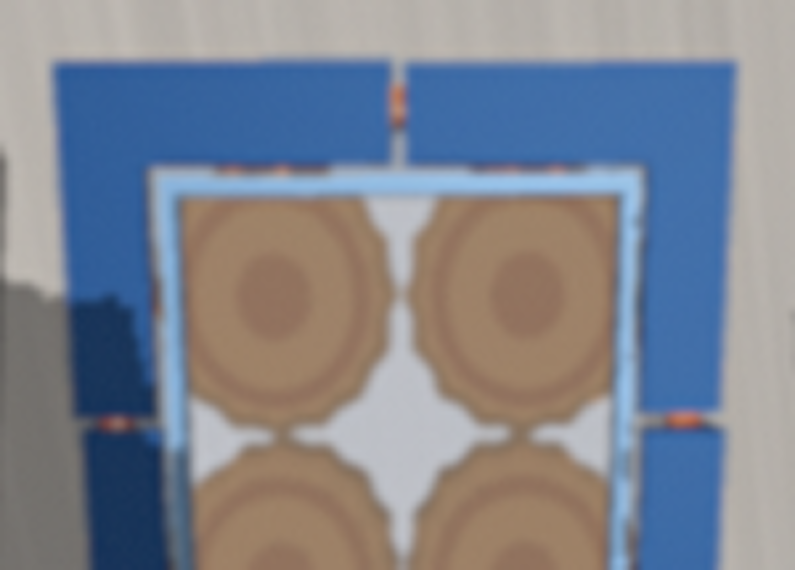

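View pics/w1b.png

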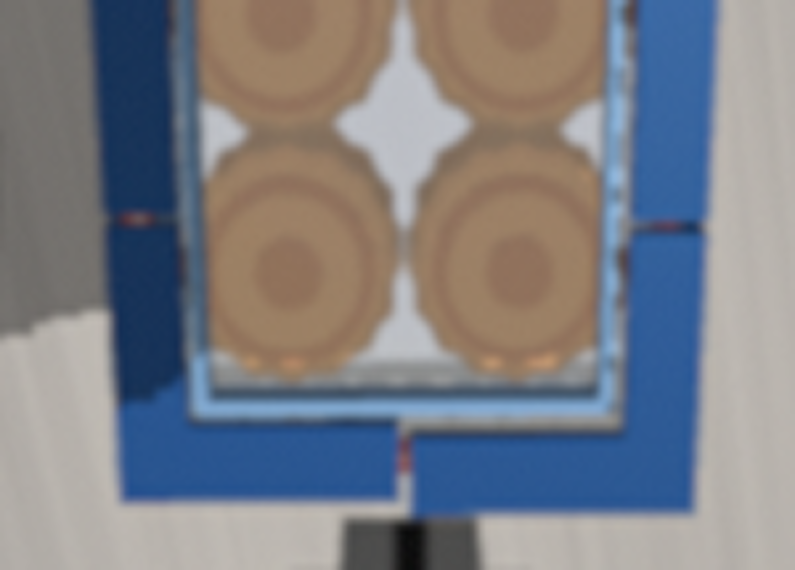

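Run:
```python
from h import *
im=cv2.imread('pics/w1.png')[:,:,::-1].copy()
c=np.load('pics/w1c.npy',allow_pickle=True).item()
# saturation subpixel edges in row scans: use b-r channel
d=im[:,:,2].astype(float)-im[:,:,0]
d=cv2.GaussianBlur(d,(1,3),0)
def edge(v,thr):  # first crossing
    for i in range(len(v)-1):
        if v[i]<thr<=v[i+1]: return i+(thr-v[i])/(v[i+1]-v[i])
a=np.deg2rad(79.8)
def bx(u,v):
    p=ray(c,(u,v),.06)[:2]-[.575,-.09]; return np.array([p@[np.cos(a),np.sin(a)],p@[np.sin(a),-np.cos(a)]])*1000
for r in range(70,236,6):
    L=180+edge(d[r,180:215],.5*d[r,205:].max()*0+40) if edge(d[r,180:215],40) is not None else np.nan
    k=edge(d[r,330:290:-1],40); Rr=330-k if k is not None else np.nan
    print(r,bx(L,r).round(1),bx(Rr,r).round(1))
print('cols')
for u in range(192,312,6):
    k=edge(d[55:80,u],40); t=55+k if k is not None else np.nan
    k=edge(d[245:215:-1,u],40); b=245-k if k is not None else np.nan
    print(u,bx(u,t).round(1),bx(u,b).round(1))
```

```text
70 [ 83.3 -60.3] [83.1 66.2]
76 [ 77.8 -60. ] [77.6 66.2]
82 [ 72.3 -60.2] [72.  66.2]
88 [ 66.7 -60.1] [66.4 66.3]
94 [ 61.  -60.1] [60.7 66.3]
100 [ 55.2 -60.1] [55.  66.3]
106 [ 49.4 -59.7] [49.1 66.4]
112 [ 43.5 -59.4] [43.2 66.3]
118 [ 37.5 -59.4] [37.3 66.3]
124 [ 31.4 -41.8] [31.3 49.3]
130 [ 25.4 -58. ] [25.1 67.7]
136 [ 19.2 -58. ] [18.9 67.5]
142 [ 12.9 -57.9] [12.7 67.6]
148 [  6.6 -58. ] [ 6.3 67.7]
154 [  0.1 -57.9] [-0.1 67.5]
160 [ -6.4 -57.8] [-6.6 67.7]
166 [-13.  -57.9] [-13.2  67.8]
172 [-19.6 -57.8] [-19.9  67.7]
178 [-26.4 -57.8] [-26.6  67.7]
184 [-33.2 -57.6] [-33.5  67.8]
190 [-40.2 -57.7] [-40.4  67.6]
196 [-47.2 -57.7] [-47.5  67.7]
202 [-54.3 -57. ] [-54.6  67.9]
208 [-61.5 -57.2] [-61.8  67.8]
214 [-68.9 -56.9] [-69.1  67.8]
220 [-76.3 -58.1] [-76.5  67.9]
226 [-83.8 -58.3] [-84.   67.9]
232 [-91.4 -57.8] [-91.6  67.9]
cols
192 [ 88.  -52.7] [nan nan]
198 [ 88.  -46.9] [-92.3 -57.3]
204 [ 88. -41.] [-92.9 -50.4]
210 [ 88.  -35.1] [-92.8 -43.4]
216 [ 88.  -29.3] [-92.7 -36.4]
222 [ 88.  -23.4] [-92.8 -29.4]
228 [ 88.3 -17.5] [-92.8 -22.4]
234 [ 88.3 -11.7] [-92.8 -15.4]
240 [88.3 -5.8] [-92.9  -8.4]
246 [88.3  0.1] [-92.9  -1.4]
252 [87.8  5.9] [-74.8   5.6]
258 [87.8 11.8] [-96.3  12.6]
264 [87.8 17.7] [-96.   19.6]
270 [87.9 23.5] [-95.5  26.6]
276 [87.8 29.4] [-95.5  33.6]
282 [87.8 35.3] [-95.6  40.6]
288 [87.9 41.1] [-95.6  47.6]
294 [87.9 47. ] [-95.6  54.7]
300 [87.9 52.9] [-95.6  61.7]
306 [87.9 58.7] [-80.1  67.8]
```

Measured edge steps: NW (+y end, robot side), E-mid (cup side) and SE (−y end, cup side) stand up, and the other three are shut. I'll start with SE: hover above it, then press gently.

{"op": "send_rows", "data": {
  "series": "0 0 0 51 60 -63 0;0 0 0 51 100 -63 0;0 0 0 51 130 -63 0;0 0 0 51 150 -63 0;0 0 0 51 157 -63 0;0 0 0 51 157 -63 0;0 0 0 51 157 -63 0;0 0 0 51 157 -63 0;0 0 0 51 157 -63 0"
}}

```text
clock: 2.42
position: [0.6167, -0.181, 0.0875]
tool_rot: [-1.571, -0.003, -0.178]
force: [-0.9, 1.0, 0.6]
grip_width: 0.0001
```

```bash
cat > look.py <<'E'
import sys
from h import *
from workcell import cams,monitor
n=sys.argv[1]
s=monitor.observe();print(s['clock'],s['position'].round(4),s['force'].round(2))
im=cams.grab_frame('wrist');cv2.imwrite(f'pics/{n}.png',im[:,:,::-1])
sc=cams.grab_frame('scene');cv2.imwrite(f'pics/{n}s.png',cv2.resize(sc[150:230,190:300,::-1],None,fx=7,fy=7,interpolation=2))
E
python3 look.py w2
```

```text
2.4167 [ 0.6167 -0.181   0.0875] [-0.9   1.01  0.62]
```

View pics/w2.png

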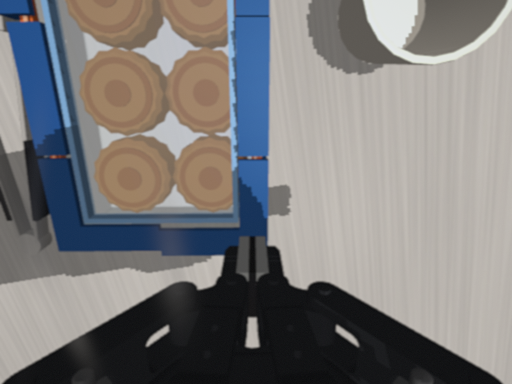

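View pics/w2s.png

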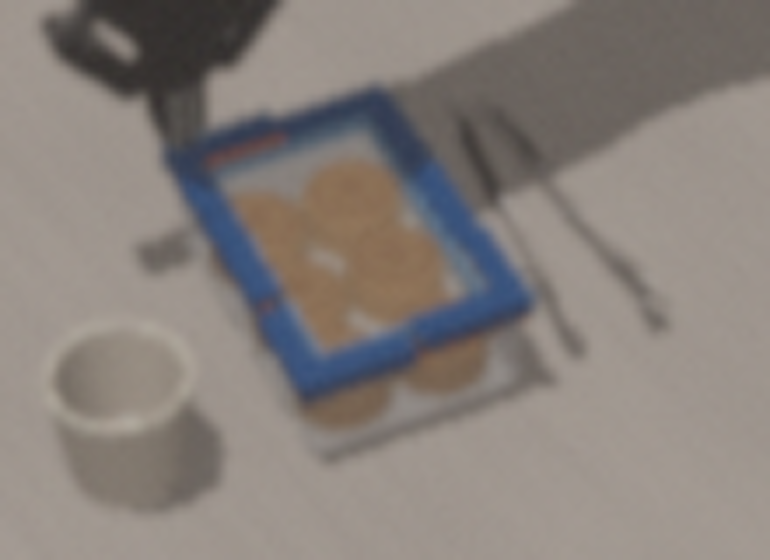

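The fingertip (252,237) is over the SE corner, and the raised section's edge lies near row 255. I'll check the alignment by ray.

Run:
```python
from h import *
from workcell import cams,monitor
s=monitor.observe();c=cams.get_calibration('wrist')
C=np.array([.578,-.093]);a=np.deg2rad(79.8);U=np.array([np.cos(a),np.sin(a)]);V=np.array([np.sin(a),-np.cos(a)])
f=lambda p:[round(float((p[:2]-C)@U)*1000,1),round(float((p[:2]-C)@V)*1000,1)]
print('tcp',f(s['position']),s['position'])
print('S edge up',f(ray(c,(215,255.5),.066)),'E edge up',f(ray(c,(268,215),.066)),'E edge mid',f(ray(c,(269.5,100),.066)),'S edge shut',f(ray(c,(110,250.5),.06)),'W shut',f(ray(c,(54,220),.06)))
for e in (-11,0,11):
  print(e,proj(c,[*(s['position'][:2]+U*e/1000),s['position'][2]-.011]))
```

```text
tcp [-79.7, 53.5] [ 0.6165287  -0.18094271  0.0870716 ]
S edge up [-90.3, 32.6] E edge up [-64.9, 63.2] E edge mid [-3.6, 63.1] S edge shut [-90.1, -31.4] W shut [-70.1, -61.0]
-11 [250.66817316 265.32276073]
0 [250.60830797 247.5142731 ]
11 [250.5458664  228.93936809]
```

{"op": "send_rows", "data": {
  "series": "0 0 0 0 4 0 0;0 0 0 0 6 0 0;0 0 0 0 7 0 0;0 0 0 0 8 0 0;0 0 0 0 9 0 0;0 0 0 0 10 0 0;0 0 0 0 10 0 0;0 0 0 0 10 0 0"
}}

```text
clock: 3.18
position: [0.616, -0.1807, 0.0754]
tool_rot: [-1.571, -0.0, -0.178]
force: [-0.6, 1.3, 3.0]
grip_width: -0.0004
```

{"op": "send_rows", "data": {
  "series": "0 0 0 0 0.5 0 0;0 0 0 0 1 0 0;0 0 0 0 1.5 0 0;0 0 0 0 1.5 0 0;0 0 0 0 1.5 0 0"
}}

```text
clock: 3.6
position: [0.6158, -0.1809, 0.0736]
tool_rot: [-1.571, 0.0, -0.178]
force: [-0.2, -0.3, 0.0]
grip_width: -0.0001
```

SE's force fell from 3 N to 0, so it has clicked. Next is E-mid.

{"op": "send_rows", "data": {
  "series": "0 0 0 0 -12 0 0;0 0 0 0 -15 30 0;0 0 0 0 -15 60 0;0 0 0 0 -15 80 0;0 0 0 0 -15 80 0;0 0 0 0 -15 80 0;0 0 0 0 -10 80 0;0 0 0 0 -6 80 0;0 0 0 0 -4 80 0;0 0 0 0 -3 80 0;0 0 0 0 -2 80 0;0 0 0 0 -1.5 80 0;0 0 0 0 -1.5 80 0;0 0 0 0 -1.5 80 0"
}}

```text
clock: 4.77
position: [0.6301, -0.102, 0.0753]
tool_rot: [-1.571, 0.0, -0.178]
force: [0.2, -0.3, -0.5]
grip_width: -0.0001
```

{"op": "send_rows", "data": {
  "series": "0 0 0 0 0.5 0 0;0 0 0 0 1 0 0;0 0 0 0 1.5 0 0;0 0 0 0 1.5 0 0;0 0 0 0 1.5 0 0"
}}

```text
clock: 5.18
position: [0.63, -0.102, 0.0738]
tool_rot: [-1.571, 0.0, -0.178]
force: [-0.6, -0.2, 0.5]
grip_width: 0.0001
```

```bash
python3 look.py w3
```

```text
5.1833 [ 0.63   -0.102   0.0738] [-0.6  -0.15  0.51]
```

View pics/w3.png

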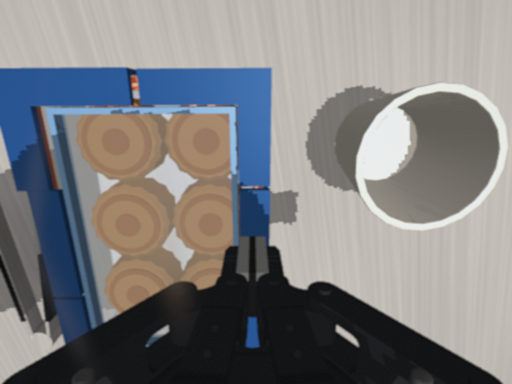

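View pics/w3s.png

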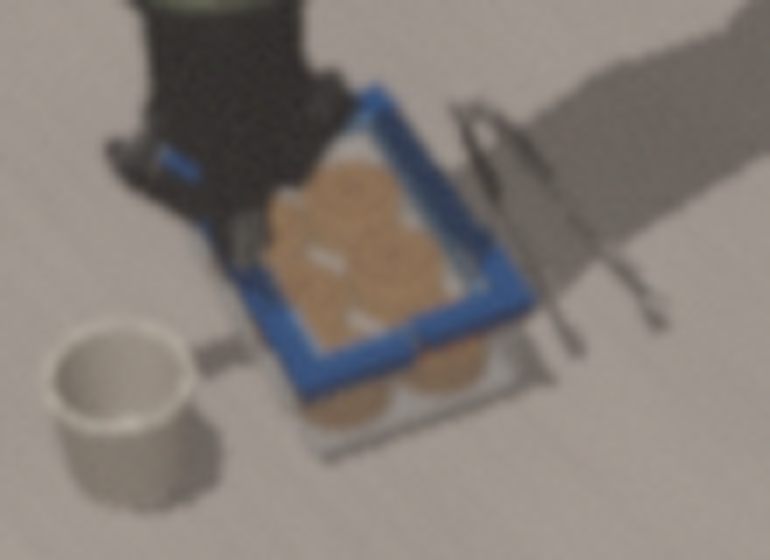

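{"op": "send_rows", "data": {
  "series": "0 0 0 0 1 0 0;0 0 0 0 2 0 0;0 0 0 0 2.5 0 0;0 0 0 0 3 0 0;0 0 0 0 3 0 0;0 0 0 0 3 0 0"
}}

```text
clock: 5.78
position: [0.63, -0.1021, 0.0709]
tool_rot: [-1.571, 0.0, -0.178]
force: [-1.2, 0.2, 3.8]
grip_width: 0.0005
```

E-mid meets a firm stop at the shut height of 60 mm. Next is NW.

{"op": "send_rows", "data": {
  "series": "0 0 0 0 -12 0 0;0 0 0 0 -20 0 0;0 0 0 -30 -20 25 0;0 0 0 -60 -20 50 0;0 0 0 -90 -20 70 0;0 0 0 -106 -20 80 0;0 0 0 -106 -20 80 0;0 0 0 -106 -20 80 0;0 0 0 -106 -20 80 0"
}}

```text
clock: 6.53
position: [0.5408, -0.0051, 0.0916]
tool_rot: [-1.571, -0.002, -0.178]
force: [0.7, -1.3, -0.1]
grip_width: -0.0006
```

```bash
python3 look.py w4
```

```text
6.5333 [ 0.5408 -0.0051  0.0916] [ 0.66 -1.29 -0.09]
```

View pics/w4.png

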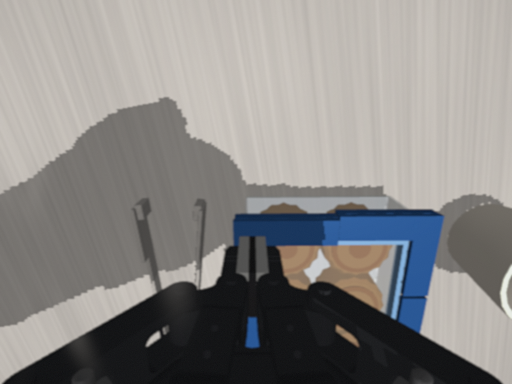

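View pics/w4s.png

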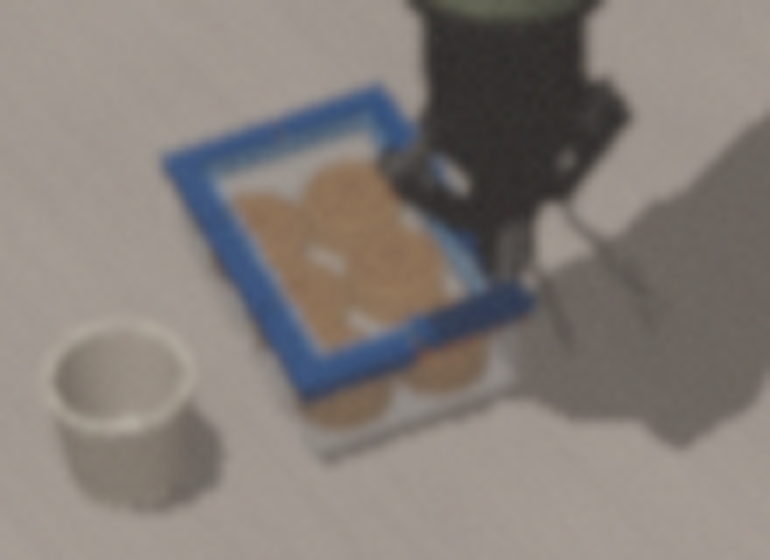

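SE and E-mid are now level, with no orange showing. NW still stands up (step at (415,340) in the scene view), and the tip (252,237) is over it. Pressing.

{"op": "send_rows", "data": {
  "series": "0 0 0 0 5 0 0;0 0 0 0 9 0 0;0 0 0 0 11 0 0;0 0 0 0 12 0 0;0 0 0 0 13 0 0;0 0 0 0 14 0 0;0 0 0 0 15 0 0;0 0 0 0 15 0 0;0 0 0 0 15 0 0"
}}

```text
clock: 7.38
position: [0.5399, -0.0046, 0.0759]
tool_rot: [-1.571, 0.0, -0.178]
force: [-2.2, -0.4, 0.7]
grip_width: 0.0001
```

{"op": "send_rows", "data": {
  "series": "0 0 0 0 0.5 0 0;0 0 0 0 1 0 0;0 0 0 0 1.5 0 0;0 0 0 0 2 0 0;0 0 0 0 2 0 0;0 0 0 0 2 0 0"
}}

```text
clock: 7.88
position: [0.5399, -0.0045, 0.0737]
tool_rot: [-1.571, -0.0, -0.178]
force: [0.5, 0.7, -0.1]
grip_width: 0.0
```

{"op": "send_rows", "data": {
  "series": "0 0 0 0 1 0 0;0 0 0 0 2 0 0;0 0 0 0 2.5 0 0;0 0 0 0 3 0 0;0 0 0 0 3 0 0;0 0 0 0 3 0 0"
}}

```text
clock: 8.38
position: [0.5399, -0.0046, 0.0709]
tool_rot: [-1.571, -0.0, -0.178]
force: [-0.2, -0.1, 3.8]
grip_width: 0.0002
```

All three meet the shut-height stop. Now raising the arm to check all six.

{"op": "send_rows", "data": {
  "series": "0 0 0 0 -15 0 0;0 0 0 0 -50 0 0;0 0 0 20 -90 -30 0;0 0 0 54 -130 -60 0;0 0 0 54 -171 -97 0;0 0 0 54 -171 -97 0;0 0 0 54 -171 -97 0;0 0 0 54 -171 -97 0;0 0 0 54 -171 -97 0;0 0 0 54 -171 -97 0;0 0 0 54 -171 -97 0"
}}

```text
clock: 9.3
position: [0.5754, -0.1085, 0.2408]
tool_rot: [-1.57, 0.002, -0.176]
force: [0.0, -0.3, 0.5]
grip_width: 0.0
```

```bash
python3 look.py w5
python3 - <<'E'
from h import *
from workcell import cams
c=cams.get_calibration('wrist')
im=cv2.imread('pics/w5.png')[:,:,::-1].copy()
cv2.imwrite('pics/w5z.png',cv2.resize(im[55:245,175:325,::-1],None,fx=4,fy=3.1,interpolation=2))
d=im[:,:,2].astype(float)-im[:,:,0]
C=np.array([.578,-.093]);a=np.deg2rad(79.8);U=np.array([np.cos(a),np.sin(a)]);V=np.array([np.sin(a),-np.cos(a)])
def edge(v,thr=40):
    for i in range(len(v)-1):
        if v[i]<thr<=v[i+1]: return i+(thr-v[i])/(v[i+1]-v[i])
    return np.nan
f=lambda u,v:[round(float((ray(c,(u,v),.06)[:2]-C)@q)*1000,1) for q in (U,V)]
for r in range(70,236,10): print(r,f(180+edge(d[r,180:215]),r),f(330-edge(d[r,330:290:-1]),r))
for u in range(205,306,10): print(u,f(u,55+edge(d[55:80,u])),f(u,245-edge(d[245:215:-1,u])))
E
```

```text
9.3 [ 0.5754 -0.1085  0.2408] [ 0.03 -0.28  0.48]
70 [87.1, -62.1] [87.0, 63.1]
80 [77.9, -61.9] [77.9, 63.1]
90 [68.6, -62.1] [68.5, 63.1]
100 [59.0, -62.0] [59.0, 63.3]
110 [49.3, -61.2] [49.3, 63.2]
120 [39.4, -61.4] [39.3, 63.3]
130 [29.3, -61.3] [29.2, 63.2]
140 [18.9, -61.0] [18.9, 63.4]
150 [8.4, -61.2] [8.3, 63.4]
160 [-2.4, -61.1] [-2.4, 63.3]
170 [-13.4, -61.0] [-13.4, 63.4]
180 [-24.6, -61.0] [-24.6, 63.5]
190 [-36.1, -60.8] [-36.1, 63.6]
200 [-47.8, -60.8] [-47.8, 63.3]
210 [-59.8, -60.4] [-59.8, 63.6]
220 [-72.1, -61.2] [-72.1, 63.5]
230 [-84.6, -61.2] [-84.6, 63.5]
205 [89.6, -44.8] [-91.0, -53.7]
215 [89.6, -35.1] [-90.7, -42.0]
225 [89.9, -25.3] [-90.7, -30.4]
235 [89.9, -15.5] [-90.7, -18.8]
245 [89.8, -5.7] [-91.3, -7.1]
255 [89.9, 4.0] [-91.4, 4.5]
265 [89.9, 13.8] [-90.9, 16.2]
275 [89.9, 23.6] [-90.7, 27.8]
285 [90.0, 33.4] [-90.7, 39.5]
295 [90.0, 43.1] [-90.8, 51.1]
305 [90.0, 52.9] [-90.1, 62.7]
```

View pics/w5z.png

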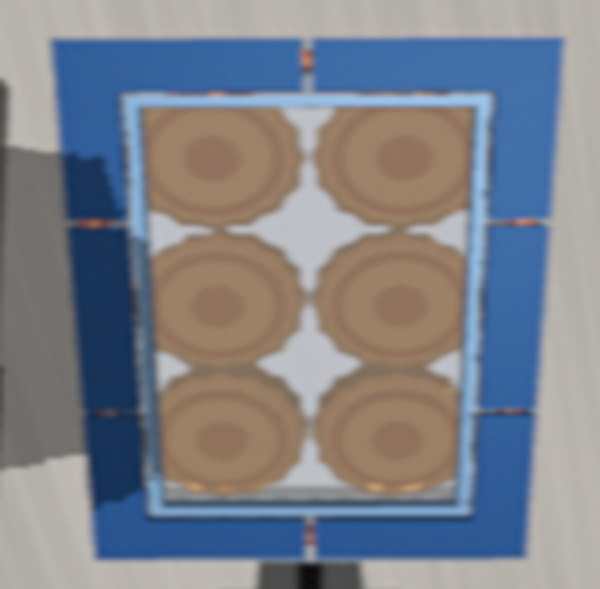

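View pics/w5s.png

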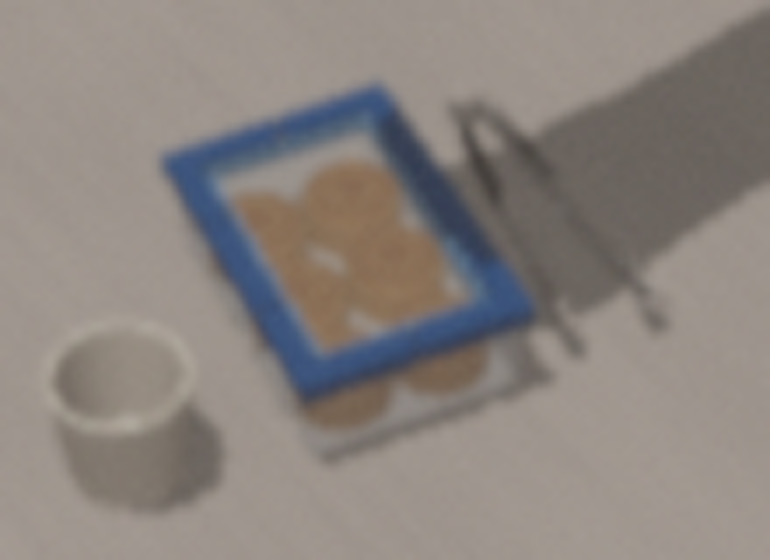

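The rim outline is now one straight rectangle, about 180.6 x 124.6 mm at z = 60 mm. No steps remain at the slots and no orange shows under the edges. The arm is clear, so I'm handing in.

```bash
python3 -c "
from workcell import bot
print(bot.job_done())"
```

```text
the job is handed in; nothing more can be done
None
```

All six sections of the blue rim now look shut, and I handed the job in at about 9.4 s. Three sections stood up at the start, and I pressed each down with the closed fingertips. With x pointing ahead of the robot and y to its left, they were:
- the corner at the −y end, on the cup side
- the middle of the cup-side long edge
- the corner at the +y end, on the robot side

**Force checks:**
- **First corner:** the force rose to 3 N and fell to zero as it snapped. I didn't press it on to its stop.
- **Other two:** I missed the snap itself because the readings came before and after it. Both then met a firm stop at the 60 mm shut height, at about 3.8 N. That was the highest force I read.

**Last pictures:**
- **Rim:** the outline is one straight rectangle of about 180.6 x 124.6 mm, with no steps and no orange under the edges. One robot-side edge reads up to 1 mm off between sections, which I put down to the arm's shadow.
- **Other three sections:** I judged them shut from the pictures only and did not press them.
- **Surroundings:** the box, tongs and cup look unmoved. The arm didn't go near the tray or the stack, and it ended clear of the box.

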